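# Change the roll on the sample-label dispenser

## Task

The label dispenser has run out: lift the empty cardboard core off its spindle and put it in the open crate beside it, then set the taller of the two label rolls onto the spindle, keeping hold of it until it is down on the platen. Then swing the keeper arm over the roll as far as it goes, and after that tighten the hexagonal nut on top of the post clockwise until it stops. Leave the other roll, the bottles, the jar and the spatula where they are.

Things in the scene. Friction and masses are not known exactly. Their poses are not given: they have to be found in the camera images.
- dispenser: label dispenser, fixed to the bench: grey base plate 100 x 205 x 20 mm with an aluminium platen (disc, 72 mm across, top 30 mm above the bench), an upright steel spindle 20 mm across that rises 44 mm from the platen with a tapered tip, and a post 110 mm from the spindle. Origin on the spindle's axis at bench height, z up; the post stands along its +y axis
- platen (a point): centre of the platen's top face, on the spindle's axis; axes as the dispenser's
- post (a point): on the post's axis, 94 mm above the bench, level with the top of the keeper arm; axes as the dispenser's
- keeper (a joint): angle of the keeper, a flat aluminium arm (8 mm thick, underside 86 mm above the bench, so 6 mm above a seated roll) that swings level about the post and stays where it is left. 0 = at its stop with its knob over the spindle; grows counterclockwise from above, up to 1.9 rad, starting 1.2 to 1.7 rad open
- keeper_knob (a point): middle of the black upright knob at the keeper's free end: 14 mm across, 32 mm tall (94 to 126 mm above the bench), 110 mm from the post's axis
- nut (a joint): turn of the captive hex nut on the post: grows clockwise from above, from 0 (slack) to its stop at 2.4 rad (tight); starts 0 to 0.4
- nut_centre (a point): centre of the steel hex nut, on the post's axis above the arm: 30 mm across flats, 25 mm tall (98 to 123 mm above the bench); the threaded stud, 14 mm across, ends at 128 mm. At every joint value two flats face along this point's +x and -x, which turn with the nut, and the others every 60 degrees
- core: empty cardboard core, at first on the spindle: tube 32 mm across outside, bore 25 mm, 50 mm tall, 30 g. Origin at the centre of its underside, z along its axis
- core_mid (a point): middle of the core, 25 mm above its origin on its axis
- tall_roll: the roll to be mounted: white paper labels wound on a cardboard core, 54 mm across, 50 mm tall, bore 25 mm, about 140 g, standing on the bench. Origin at the centre of its underside, z along its axis
- short_roll: the other label roll, same width and bore but only 25 mm tall; to be left alone. Origin at the centre of its underside
- crate: open blue plastic crate, fixed to the bench, 200 (x) x 160 (y) x 70 mm, walls and floor about 4 mm. It stands on the robot's left. Origin at the centre of its underside
- vial_far: amber sample vial, 34 mm across, 85 mm tall, bystander; origin at the centre of its underside
- vial_near: amber sample vial like the other, nearer the robot, between the rolls and the dispenser, bystander; origin at the centre of its underside
- jar: white jar, 54 mm across, 75 mm tall, bystander; origin at the centre of its underside
- wash_bottle: clear bottle, 64 mm across, 160 mm tall, bystander; origin at the centre of its underside
- spatula: spatula lying flat, 190 mm long, bystander
Things that resemble listed ones, but are neither listed nor needed, are in the scene too. What is shaped like the tall_roll but orange or purple is not meant. What is shaped like the dispenser but red is not meant.

How it is judged:
On the way, in this order (a step that is already met when the one before it is completed fails the run):
1. the empty core lies or stands in the crate, let go (x of core_mid in the frame of crate between -0.095 and 0.095 m and y of core_mid in the frame of crate between -0.075 and 0.075 m and z of core_mid in the frame of crate between 0 and 0.05 m and contact force between the fingers and core below 0.1 N and linear speed of core below 0.05 m/s), for 0.2 s.
2. the tall roll is on the spindle, its underside within 15 mm of the platen, while the fingers still hold it (horizontal distance between tall_roll and platen below 0.0045 m and angle between tall_roll's own z axis and vertical below 0.06 rad and z of tall_roll in the frame of platen below 0.015 m and contact force between the fingers and tall_roll above 0.5 N), for 0.05 s.
3. the tall roll rests on the platen, let go (horizontal distance between tall_roll and platen below 0.0045 m and angle between tall_roll's own z axis and vertical below 0.06 rad and z of tall_roll in the frame of platen between -0.003 and 0.003 m and contact force between the fingers and tall_roll below 0.1 N and linear speed of tall_roll below 0.02 m/s), for 0.2 s.
4. the keeper is swung over the roll to its stop (value of joint keeper below 0.1 rad), for 0.2 s.
5. the nut is tight (value of joint nut above 2.2 rad), for 0.1 s.
At the end, for the whole second after the job is handed in: Core at rest inside the crate, its middle under 50 mm above the bench; tall roll let go, at rest on the platen: within 3 mm in height, 4.5 mm of the spindle axis, 0.06 rad of upright; keeper within 0.1 rad of its stop over the roll; nut past 2.2 of its 2.4 rad (all of step 1 and all of step 3 and value of joint keeper below 0.1 rad and value of joint nut above 2.2 rad); the robot touches nothing.
It fails at once if the other roll, a vial, the jar or the bottle is shifted by more than 30 mm or knocked over (distance of any of short_roll, vial_far, vial_near, jar, wash_bottle from where it was at the start of the episode above 0.03 m or angle between any of short_roll, vial_far, vial_near, jar, wash_bottle's own z axis and vertical above 0.5 rad).
It fails at once if the spatula is shifted by more than 30 mm (distance of spatula from where it was at the start of the episode above 0.03 m).
It also fails if it takes over 72 s, if anything falls off the work surface, if the arm or the gripper's body presses on something with over 40 N, if the wrist force passes 120 N, or if a joint passes its speed limit or range.

## Robot

A 6-joint arm with a two-finger parallel gripper is mounted at the origin on the work surface. World frame = base frame: x ahead of the robot, y to its left, z up, the work surface at z = 0. Lengths are in m, angles in rad, forces in N, time in s.
With the tool pointing down it reaches from about 0.325 to 1 m from the base axis. Payload 5.1 kg.
Tool frame: the origin (TCP) lies on the centre line of the jaws, within the pads' length; the fingertips stand 25 mm ahead of it and the grasp point (between the pads) lies 6 mm ahead of it; x points along the fingers, z is the direction in which the jaws open and shut, and the axes are right-handed (so a half turn about x gives the same grasp; the last joint's range is limited). The gripper opens to 85 mm and grips with 20 to 120 N. Pads are 22 mm wide; open, the fingers measure 114 mm over their backs; the gripper's body (76 mm by 85 mm) begins 54 mm behind the grasp point. The pads swing forward as they close: fully open they stand 13 mm farther back than shut.
Start: joints at [1.093, 0.124, 1.65, -0, 1.367, -0.083], TCP at [0.25, 0.6, 0.256] pointing down, gripper open.
Joint ranges: [-2.61, 2.61], [-1.02, 2.33], [0.03, 2.71], [-1.35, 4.49], [0.32, 2.68], [-2.91, 2.91]. Speed limits (rad/s): [2.57, 2.57, 3.14, 3.14, 3.14, 3.14].

## Interface

Orientations are given as a rotation vector (axis times angle).
In Python, from rig import read_state, optics, close_job gives the robot as it stands.
- The arm moves only by the shell command python3 -m jog 'ROWS' [OPENING] [FORCE]. ROWS is JSON, a list of rows, each a list of 2 entries, a list of its own where there are three numbers: the shift along the tool's x, y, z in cm, then the turn, a rotation vector about the tool's x, y, z in rad. A call has 1 to 12 rows; each row is the pose to reach, as a shift and turn from the pose commanded when the call began, along the tool's axes at that moment; what a row does not reach only later rows make up. A row lasts 1/10 s, in which the tool goes at most 50 mm and 8.59 degrees, less where a joint would pass 70% of its speed; a pose out of reach is approached as far as the arm can. A call with a gripper value outside its range is refused whole. OPENING is the closure, from -1 (fully open) to 1 (shut), so that 0 is half open, set as the call begins (- or left out, the last holds). The fingers move at their own pace and stop on an object; FORCE is the grip in N (left out, the last holds). Time passes only in rows, so rows that repeat a pose let the fingers close. It gives the time, the measured TCP pose, the force and the opening at its end, in the units of the state.
- read_state(): the state, without advancing time (a new reading comes with each control period).
- optics.capture(name): name is "side" or "top" or "wrist"; returns (picture, depth): 384x512x3 uint8, red, green, blue; 384x512 float32, m along the optical axis (not along the pixel's ray), 0 where there is no reading.
- optics.camera_info(name): a dict with "K" (3x3 intrinsics, pixels), "k1" (the pictures are not rectified: a ray, as slopes to the right and down, at radius r is drawn at 1 + k1 r^2 times it, then the intrinsics apply), "origin" and "attitude" of the camera in the world. Camera axes: x right, y down, z forward; pixel columns grow to the right and rows downward; lengths in m; the calibration is good to about 2 mm. A picture is of the moment at which its call begins: read the wrist's pose just before it. camera_info takes no time and is no camera call; for the wrist camera it gives the pose at the moment of the call.
- close_job(): hands the job in, once; it reports no verdict.
The state is a dict: "t": time; "joints": joint angles; "joint_vel": joint speeds; "joint_efforts": joint torques, N m; "tcp_pos": TCP position; "tool_rot": TCP orientation; "contact_force": force on the tool from outside, world axes, zero at the start; "moment": the same for the moment, N m; "grip_width": opening from 0.0 (shut) to 1.0 (fully open).
Only numpy, scipy, OpenCV 4.12 (cv2) and the standard library are available. Lean on these libraries where they do the work, as an engineer would, in place of code of your own. Each camera call takes 0.05 s, during which the arm holds its last target. There are 200 camera calls.

## Working session

There is one attempt and no reset: what is moved stays moved. The work goes in short steps, Python scripts to look and compute and a shell command to move; the robot and the scene stay as the last step left them, time stands still between calls to the robot, and variables do not carry over. Pictures are saved under pics/ and viewed, about 8 in all and at most 12, crops included, and the job is handed in when it is done.

```bash
mkdir -p pics; ls; cat > h.py <<'E'
import numpy as np, cv2
from scipy.spatial.transform import Rotation as R
from rig import read_state, optics, close_job
def att(a):
    a=np.array(a,float)
    return a if a.shape==(3,3) else (R.from_rotvec(a) if a.size==3 else R.from_quat(a)).as_matrix()
def ray(ci,uv):
    K=np.array(ci["K"]);k=ci["k1"]
    d=cv2.undistortPoints(np.array(uv,float).reshape(-1,1,2),K,np.array([k,0,0,0,0.])).reshape(-1,2)
    return np.c_[d,np.ones(len(d))]
def onplane(ci,uv,z):
    d=ray(ci,uv)@att(ci["attitude"]).T;o=np.array(ci["origin"])
    return o+d*((z-o[2])/d[:,2])[:,None]
def cloud(ci,dep):
    h,w=dep.shape;v,u=np.mgrid[:h,:w]
    d=ray(ci,np.c_[u.ravel(),v.ravel()])*dep.reshape(-1,1)
    return (d@att(ci["attitude"]).T+np.array(ci["origin"])).reshape(h,w,3)
def shot(n):
    ci=optics.camera_info(n);p,d=optics.capture(n);return ci,p,d
def save(p,f): cv2.imwrite("pics/"+f,cv2.cvtColor(p,cv2.COLOR_RGB2BGR))
E
python3 - <<'E'
from h import *
s=read_state();print(s)
for n in("top","side"):
    ci,p,d=shot(n);print(n,ci);np.savez(n,p=p,d=d);save(p,n+".png")
E
```

```text
pics
{'t': 0.0, 'joints': array([ 1.09338829e+00,  1.24509799e-01,  1.65168904e+00,  4.09767212e-05,
        1.36748632e+00, -8.25959823e-02]), 'joint_vel': array([-5.48388202e-04, -6.92878499e-04,  3.28889992e-05,  4.15157328e-05,
        5.76624788e-04,  3.44164925e-04]), 'joint_efforts': array([ 2.66933002e-04, -4.23612070e+01, -3.65455735e+01,  6.65759607e-07,
        6.84946732e-03, -1.19591899e-06]), 'tcp_pos': array([0.2497691 , 0.59948864, 0.25504103]), 'tool_rot': array([-0.91469246,  1.37239794,  0.91308116]), 'contact_force': array([-0.55212424, -0.11811063,  0.79155969]), 'moment': array([-0.03785613,  0.00014413,  0.01907493]), 'grip_width': 0.9992496374669276}
top {'K': array([[451.78291594,   0.        , 256.17552763],
       [  0.        , 451.78291594, 187.02822708],
       [  0.        ,   0.        ,   1.        ]]), 'k1': -0.10960200875843026, 'origin': array([ 0.32225085, -0.02644916,  1.34292883]), 'attitude': array([-2.14808241,  2.12683962, -0.16379624])}
side {'K': array([[371.78481146,   0.        , 254.58739559],
       [  0.        , 371.78481146, 195.19231227],
       [  0.        ,   0.        ,   1.        ]]), 'k1': -0.1057888188303152, 'origin': array([ 0.1904273 , -0.77038755,  0.67640877]), 'attitude': array([-2.1252566 ,  0.46974848, -0.22348041])}
```

View pics/top.png

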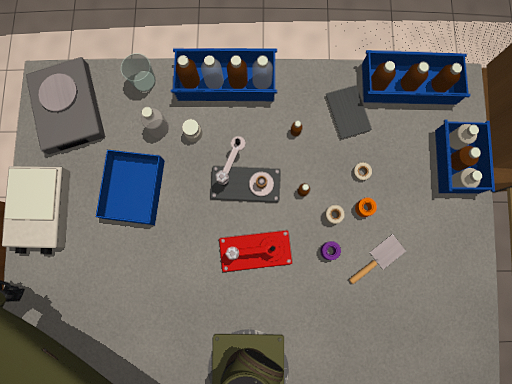

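View pics/side.png

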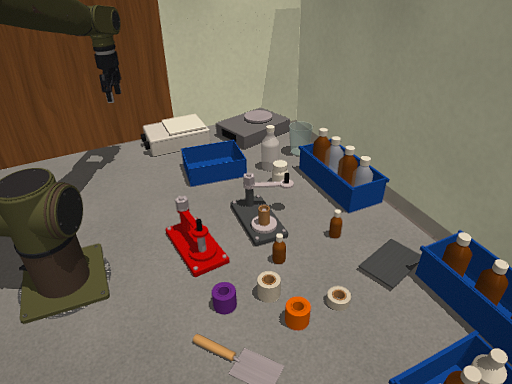

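The top view shows the dispenser base around (245,184), with the core on the spindle at (262,183), the post and nut at (222,177) and the keeper knob at (238,143). The crate is at (130,188). The white rolls are at (335,214) and (362,171), and the side view shows the nearer one at (269,287) is the tall roll. The vials are at (304,189) and (297,128).

```bash
python3 - <<'E'
from h import *
for n in("top","side"):
    globals()[n]=(optics.camera_info(n),np.load(n+".npz")["p"],np.load(n+".npz")["d"])
ci,p,d=top;P=cloud(ci,d);np.set_printoptions(precision=4,suppress=True)
def rep(nm,u,v,r,z0,z1):
    q=P[v-r:v+r+1,u-r:u+r+1].reshape(-1,3);m=(q[:,2]>z0)&(q[:,2]<z1);q=q[m]
    if len(q)<3: print(nm,'few');return
    c,rr=cv2.minEnclosingCircle(q[:,:2].astype(np.float32))
    print(nm,len(q),'mean',q.mean(0),'circ',np.array(c),rr,'rect',cv2.minAreaRect(q[:,:2].astype(np.float32)),'zmax',q[:,2].max())
print('bench z',np.median(P[300:320,300:400,2]))
rep('tall?',335,214,12,.04,.06);rep('short?',362,171,12,.018,.035)
rep('core',262,183,12,.07,.1);rep('nut',222,177,10,.11,.135);rep('knob',238,143,8,.105,.14)
rep('keeperarm',232,158,24,.08,.1)
rep('vialn',304,189,9,.06,.1);rep('vialf',297,128,9,.06,.1);rep('jar',191,128,12,.06,.09)
rep('crate',130,188,48,.06,.08);rep('base',246,184,42,.014,.026);rep('platen',262,183,22,.027,.034);rep('red',255,250,42,.014,.026)
rep('bottle',151,118,16,.05,.2)
for nm,uv,z in(('roll',(335,214),.05),('core',(262,183),.08),('nut',(222,177),.125),('crate',(130,188),.0)):print(nm,onplane(ci,[uv],z))
E
```

```text
bench z -0.00031679603249490373
tall? 227 mean [ 0.4524 -0.2455  0.0497] circ [ 0.4536 -0.2461] 0.02750483527779579 rect ((0.4524213969707489, -0.24555081129074097), (0.05206036567687988, 0.049512363970279694), 89.40589904785156) zmax 0.05624387404703857
short? 208 mean [ 0.5823 -0.3363  0.0248] circ [ 0.5825 -0.3363] 0.027567850425839424 rect ((0.5827564597129822, -0.336709201335907), (0.052795927971601486, 0.05170959234237671), 45.20296096801758) zmax 0.03294424849934807
core 73 mean [ 0.5398 -0.0343  0.077 ] circ [ 0.5402 -0.0348] 0.01592996157705784 rect ((0.5403439998626709, -0.0346313938498497), (0.029327159747481346, 0.03119485452771187), 5.465989589691162) zmax 0.08426778649606614
nut 112 mean [0.5435 0.0751 0.1229] circ [0.5442 0.0761] 0.016649650409817696 rect ((0.544692873954773, 0.07536472380161285), (0.03195119649171829, 0.029807593673467636), 9.84599494934082) zmax 0.13368724798741005
knob 25 mean [0.6444 0.033  0.1222] circ [0.6455 0.0333] 0.006995116360485554 rect ((0.6453058123588562, 0.03327946364879608), (0.012196962721645832, 0.012195512652397156), 65.843002319335
[... 1427 characters left out ...]
ct ((0.5403414964675903, -0.026536207646131516), (0.10685274749994278, 0.08734478056430817), 88.58070373535156) zmax 0.03397282867100371
red 1657 mean [ 0.3449 -0.012   0.0201] circ [ 0.3453 -0.0191] 0.11259592324495316 rect ((0.3462710678577423, -0.018970206379890442), (0.10050777345895767, 0.2053026556968689), 7.281737327575684) zmax 0.02598757899670101
bottle 494 mean [0.708  0.2765 0.1134] circ [0.7173 0.2827] 0.03267693892121315 rect ((0.7143888473510742, 0.28192898631095886), (0.057299498468637466, 0.0611138753592968), 37.28654479980469) zmax 0.16746915854805855
roll [[ 0.4509 -0.2475  0.05  ]]
core [[ 0.5343 -0.0363  0.08  ]]
nut [[0.5424 0.0739 0.125 ]]
crate [[0.5286 0.3638 0.    ]]
```

```bash
cat >> h.py <<'E'
np.set_printoptions(precision=3,suppress=True)
def go(pos,jaw=None):
    """shift in tool axes (cm) and turn about tool x for grasp TCP pos (world) and jaw yaw (deg, mod 180)"""
    s=read_state();M=R.from_rotvec(s["tool_rot"]).as_matrix()
    sh=M.T@(np.array(pos)-s["tcp_pos"])*100
    z=M[:,2];cur=np.degrees(np.arctan2(z[1],z[0]))
    print("shift",sh,"tool x",M[:,0],"jaw",cur,"j6",s["joints"][5],"t",s["t"])
    if jaw is not None:
        d=(jaw-cur+90)%180-90
        v=M.T@np.array([0,0,np.radians(d)]);print("turn",v)
E
python3 - <<'E'
from h import *
print(R.from_rotvec(read_state()["tool_rot"]).as_matrix())
go([.540,-.0345,.20],90);go([.540,-.0345,.20],0)
E
```

```text
[[-0.001 -0.923  0.385]
 [-0.002  0.385  0.923]
 [-1.     0.    -0.002]]
shift [  5.599 -51.176 -47.356] tool x [-0.001 -0.002 -1.   ] jaw 67.38038257843458 j6 -0.08258686889392208 t 0.1
turn [-0.395  0.    -0.001]
shift [  5.599 -51.176 -47.356] tool x [-0.001 -0.002 -1.   ] jaw 67.38038257843458 j6 -0.08258686889392208 t 0.1
turn [ 1.176 -0.     0.002]
```

```bash
python3 -m jog '[[[5.6,-51.2,-47.4],[-0.4,0,0]],[[5.6,-51.2,-47.4],[-0.4,0,0]],[[5.6,-51.2,-47.4],[-0.4,0,0]],[[5.6,-51.2,-47.4],[-0.4,0,0]],[[5.6,-51.2,-47.4],[-0.4,0,0]],[[5.6,-51.2,-47.4],[-0.4,0,0]],[[5.6,-51.2,-47.4],[-0.4,0,0]],[[5.6,-51.2,-47.4],[-0.4,0,0]],[[5.6,-51.2,-47.4],[-0.4,0,0]],[[5.6,-51.2,-47.4],[-0.4,0,0]],[[5.6,-51.2,-47.4],[-0.4,0,0]],[[5.6,-51.2,-47.4],[-0.4,0,0]]]' -1 40
python3 - <<'E'
from h import *
go([.540,-.0345,.20],90)
E
```

```text
t: 1.3
tcp_pos: [0.499, 0.0541, 0.2079]
tool_rot: [-1.213, 1.207, 1.213]
contact_force: [1.0, 0.2, 0.5]
grip_width: 1.001
shift [ 0.791 -4.055 -8.885] tool x [-0.  0. -1.] jaw 90.28621370694829 j6 -1.5748024950848225 t 1.3
turn [ 0.005 -0.    -0.   ]
```

```bash
python3 -m jog '[[[0.8,-4.0,-8.9],[0,0,0]],[[0.8,-4.0,-8.9],[0,0,0]],[[0.8,-4.0,-8.9],[0,0,0]],[[0.8,-4.0,-8.9],[0,0,0]],[[0.8,-4.0,-8.9],[0,0,0]]]'
python3 - <<'E'
from h import *
ci,p,d=shot("wrist");save(p,"w1.png");np.savez("w1",p=p,d=d);print(ci)
P=cloud(ci,d)
for nm,z0,z1 in(("nut",.118,.132),("core",.076,.084)):
    m=((P[...,2]>z0)&(P[...,2]<z1)).astype(np.uint8)
    n,l,st,c=cv2.connectedComponentsWithStats(m)
    for i in range(1,n):
        if st[i,4]>80:
            q=P[l==i];print(nm,c[i],st[i,4],q.mean(0),cv2.minEnclosingCircle(q[:,:2].astype(np.float32)))
go([.540,-.0345,.0565],90)
E
```

```text
t: 1.8
tcp_pos: [0.5388, -0.0319, 0.2]
tool_rot: [-1.213, 1.207, 1.214]
contact_force: [-0.5, -0.0, -0.2]
grip_width: 0.997
{'K': array([[304.038,   0.   , 260.248],
       [  0.   , 304.038, 198.376],
       [  0.   ,   0.   ,   1.   ]]), 'k1': -0.07166520054184393, 'origin': array([ 0.463, -0.034,  0.318]), 'attitude': array([2.05 , 2.062, 0.319])}
nut [412.79  225.271] 1540 [0.544 0.074 0.124] ((0.54469895362854, 0.07550904899835587), 0.01746251806616783)
nut [341.678 340.841] 283 [0.644 0.033 0.124] ((0.6460014581680298, 0.03370191901922226), 0.007263183128088713)
core [113.244 176.984] 123 [ 0.521 -0.153  0.08 ] ((0.52303546667099, -0.15818937122821808), 0.009006346575915813)
core [259.413 200.423] 487 [ 0.54  -0.034  0.08 ] ((0.5407550930976868, -0.03393113613128662), 0.01603916473686695)
shift [14.363 -0.121 -0.299] tool x [-0.  0. -1.] jaw 90.37762866752047 j6 -1.7355444669536277 t 1.85
turn [ 0.007 -0.    -0.   ]
```

View pics/w1.png

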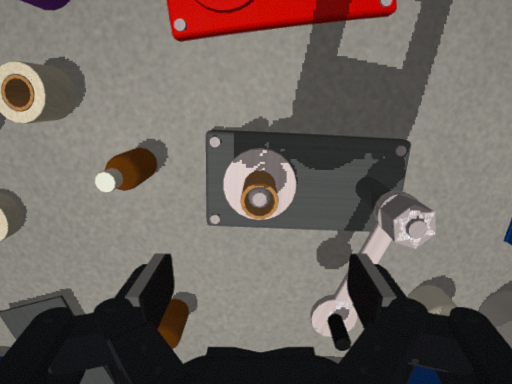

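The wrist view confirms the core on the spindle at (259,200), at about (0.5405,-0.034). The nut is at (413,225) and the knob at (340,335). I'll descend over the core.

```bash
python3 -m jog '[[[5,-0.15,-0.25],[0,0,0]],[[10,-0.15,-0.25],[0,0,0]],[[12.5,-0.15,-0.25],[0,0,0]],[[13.4,-0.15,-0.25],[0,0,0]],[[13.4,-0.15,-0.25],[0,0,0]],[[13.4,-0.15,-0.25],[0,0,0]]]' -1 
python3 -m jog '[[[0,0,0],[0,0,0]],[[0,0,0],[0,0,0]],[[0,0,0],[0,0,0]],[[0,0,0],[0,0,0]],[[0,0,0],[0,0,0]],[[0,0,0],[0,0,0]],[[0,0,0],[0,0,0]],[[0,0,0],[0,0,0]]]' 1 30
```

```text
t: 2.45
tcp_pos: [0.5422, -0.0347, 0.0683]
tool_rot: [-1.216, 1.204, 1.211]
contact_force: [-0.3, -0.3, 0.4]
grip_width: 0.999
t: 3.25
tcp_pos: [0.5414, -0.0352, 0.0671]
tool_rot: [-1.214, 1.206, 1.212]
contact_force: [-1.1, -0.7, 6.1]
grip_width: 0.358
```

```bash
python3 -m jog '[[[-2,0,0],[0,0,0]],[[-5,0,0],[0,0,0]],[[-10,0,0],[0,0,0]],[[-14,0,0],[0,0,0]],[[-14,0,0],[0,0,0]]]'
python3 - <<'E'
from h import *
go([.525,.352,.20]);go([.525,.352,.08])
E
```

```text
t: 3.75
tcp_pos: [0.5443, -0.0357, 0.2136]
tool_rot: [-1.22, 1.199, 1.203]
contact_force: [-0.3, -0.4, 0.1]
grip_width: 0.352
shift [ 1.252  1.747 38.78 ] tool x [ 0.012 -0.002 -1.   ] jaw 90.2996041584001 j6 -1.7398857948253457 t 3.75
shift [13.251  1.895 38.806] tool x [ 0.012 -0.002 -1.   ] jaw 90.2996041584001 j6 -1.7398857948253457 t 3.75
```

```bash
python3 -m jog '[[[0,1.7,38.8],[0,0,0]],[[0,1.7,38.8],[0,0,0]],[[0,1.7,38.8],[0,0,0]],[[0,1.7,38.8],[0,0,0]],[[0,1.7,38.8],[0,0,0]],[[0,1.7,38.8],[0,0,0]],[[0,1.7,38.8],[0,0,0]],[[0,1.7,38.8],[0,0,0]],[[0,1.7,38.8],[0,0,0]],[[0,1.7,38.8],[0,0,0]]]'
python3 - <<'E'
from h import *
go([.525,.352,.047],90)
E
```

```text
t: 4.75
tcp_pos: [0.521, 0.3532, 0.2046]
tool_rot: [-1.215, 1.209, 1.215]
contact_force: [-1.4, -0.3, -0.5]
grip_width: 0.355
shift [15.758 -0.436 -0.096] tool x [-0.002 -0.002 -1.   ] jaw 90.40360733968421 j6 -1.0670018777211403 t 4.75
turn [ 0.007 -0.     0.   ]
```

```bash
python3 -m jog '[[[4.5,-0.3,-0.1],[0,0,0]],[[9,-0.3,-0.1],[0,0,0]],[[13,-0.3,-0.1],[0,0,0]],[[15,-0.3,-0.1],[0,0,0]],[[15.6,-0.3,-0.1],[0,0,0]],[[15.6,-0.3,-0.1],[0,0,0]],[[15.6,-0.3,-0.1],[0,0,0]]]'
python3 -m jog '[[[0,0,0],[0,0,0]],[[0,0,0],[0,0,0]],[[0,0,0],[0,0,0]],[[0,0,0],[0,0,0]],[[0,0,0],[0,0,0]],[[-2,0,0],[0,0,0]],[[-5,0,0],[0,0,0]],[[-10,0,0],[0,0,0]],[[-14,0,0],[0,0,0]],[[-15,0,0],[0,0,0]],[[-15,0,0],[0,0,0]]]' -1
python3 - <<'E'
from h import *
ci,p,d=shot("wrist");save(p,"w2.png")
go([.4525,-.246,.20],90)
E
```

```text
t: 5.45
tcp_pos: [0.5261, 0.3518, 0.052]
tool_rot: [-1.213, 1.204, 1.211]
contact_force: [0.4, -0.2, -0.1]
grip_width: 0.357
t: 6.55
tcp_pos: [0.526, 0.3525, 0.2033]
tool_rot: [-1.213, 1.201, 1.211]
contact_force: [0.5, -0.3, -0.5]
grip_width: 0.999
shift [  0.024   7.549 -59.748] tool x [ 0.001  0.    -1.   ] jaw 90.30455277888727 j6 -1.070387918041045 t 6.6
turn [ 0.005  0.    -0.   ]
```

View pics/w2.png

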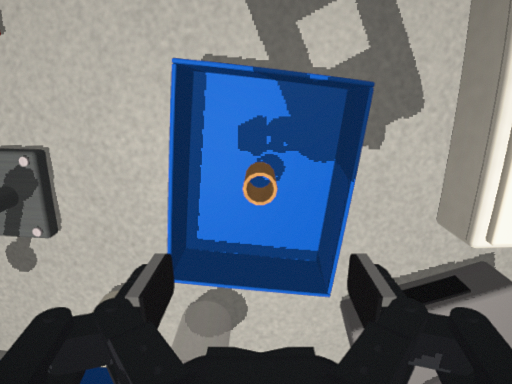

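The core stands in the middle of the crate at (260,188). Next is the tall roll.

```bash
python3 -m jog '[[[0,7.5,-59.7],[0,0,0]],[[0,7.5,-59.7],[0,0,0]],[[0,7.5,-59.7],[0,0,0]],[[0,7.5,-59.7],[0,0,0]],[[0,7.5,-59.7],[0,0,0]],[[0,7.5,-59.7],[0,0,0]],[[0,7.5,-59.7],[0,0,0]],[[0,7.5,-59.7],[0,0,0]],[[0,7.5,-59.7],[0,0,0]],[[0,7.5,-59.7],[0,0,0]],[[0,7.5,-59.7],[0,0,0]],[[0,7.5,-59.7],[0,0,0]]]'
python3 - <<'E'
from h import *
go([.4525,-.246,.20],90)
E
```

```text
t: 7.8
tcp_pos: [0.4511, -0.245, 0.1971]
tool_rot: [-1.209, 1.208, 1.217]
contact_force: [-0.1, -0.2, 0.4]
grip_width: 0.997
shift [-0.292 -0.138 -0.104] tool x [-0.004  0.003 -1.   ] jaw 90.28137511235174 j6 -2.177908108867934 t 7.8
turn [ 0.005 -0.    -0.   ]
```

```bash
python3 -m jog '[[[0,0,0],[0,0,0]],[[0,0,0],[0,0,0]]]'
python3 - <<'E'
from h import *
ci,p,d=shot("wrist");save(p,"w3.png");P=cloud(ci,d)
m=((P[...,2]>.045)&(P[...,2]<.055)).astype(np.uint8)
n,l,st,c=cv2.connectedComponentsWithStats(m)
for i in range(1,n):
    if st[i,4]>80:
        q=P[l==i];print(c[i],st[i,4],p[l==i].mean(0),q.mean(0),cv2.minEnclosingCircle(q[:,:2].astype(np.float32)))
go([.4525,-.246,.036],90)
E
```

```text
t: 8.0
tcp_pos: [0.4516, -0.2441, 0.1973]
tool_rot: [-1.206, 1.209, 1.216]
contact_force: [0.8, 0.8, 0.5]
grip_width: 0.995
[271.156  65.645] 2800 [107.926  47.398 130.514] [ 0.346 -0.236  0.05 ] ((0.34628692269325256, -0.23588444292545319), 0.027113236486911774)
[462.265  77.676] 170 [61.694 57.059 57.182] [ 0.351 -0.073  0.05 ] ((0.3501318693161011, -0.06743980944156647), 0.009776988066732883)
[256.945 188.165] 2112 [173.332 156.632 129.818] [ 0.45  -0.248  0.05 ] ((0.4508604407310486, -0.24796095490455627), 0.026951488107442856)
[156.848 210.723] 1983 [207.012  96.47    2.354] [ 0.472 -0.342  0.05 ] ((0.47313210368156433, -0.34216776490211487), 0.02723926492035389)
[342.263 251.761] 243 [71.272 40.346 12.14 ] [ 0.513 -0.165  0.051] ((0.5219942927360535, -0.1593298465013504), 0.0169011652469635)
[458.589 269.848] 151 [78.702 73.503 73.258] [ 0.536 -0.04   0.05 ] ((0.5398932099342346, -0.0360192209482193), 0.010407577268779278)
shift [16.169 -0.11  -0.333] tool x [-0.004  0.003 -1.   ] jaw 90.2522718290565 j6 -2.173720698481456 t 8.05
turn [ 0.004 -0.    -0.   ]
```

View pics/w3.png

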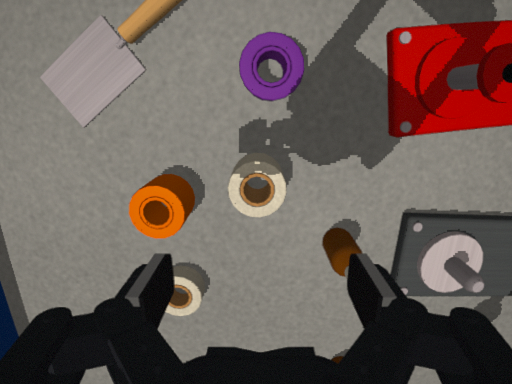

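The tall white roll is at (257,188), at about (0.451,-0.248). The orange roll at (157,211) is close to the left finger, so I'll descend with the jaws partly closed.

```bash
python3 -m jog '[[[5,0.05,-0.35],[0,0,0]],[[10,0.05,-0.35],[0,0,0]],[[13,0.05,-0.35],[0,0,0]],[[15,0.05,-0.35],[0,0,0]],[[15.9,0.05,-0.35],[0,0,0]],[[15.9,0.05,-0.35],[0,0,0]],[[15.9,0.05,-0.35],[0,0,0]]]' -0.65
python3 -m jog '[[[0,0,0],[0,0,0]],[[0,0,0],[0,0,0]],[[0,0,0],[0,0,0]],[[0,0,0],[0,0,0]],[[0,0,0],[0,0,0]],[[0,0,0],[0,0,0]]]' 1 40
python3 -m jog '[[[-2,0,0],[0,0,0]],[[-5,0,0],[0,0,0]],[[-10,0,0],[0,0,0]],[[-14,0,0],[0,0,0]],[[-14,0,0],[0,0,0]],[[-14,0,0],[0,0,0]]]' 
python3 - <<'E'
from h import *
ci,p,d=shot("wrist");save(p,"w4.png");P=cloud(ci,d);s=read_state();print(s["tcp_pos"],R.from_rotvec(s["tool_rot"]).as_matrix()[:,0])
m=((P[...,2]>.17)&(P[...,2]<.21)&(d>0)).astype(np.uint8)
print("hist",np.histogram(P[...,2][180:210,240:275],bins=10))
n,l,st,c=cv2.connectedComponentsWithStats(m)
for i in range(1,n):
    if st[i,4]>80:
        q=P[l==i];print(c[i],st[i,4],p[l==i].mean(0),q.mean(0),cv2.minEnclosingCircle(q[:,:2].astype(np.float32)))
go([.5405,-.034,.18],90)
E
```

```text
t: 8.75
tcp_pos: [0.4534, -0.247, 0.0422]
tool_rot: [-1.215, 1.206, 1.213]
contact_force: [0.3, -0.6, 0.1]
grip_width: 0.822
t: 9.35
tcp_pos: [0.454, -0.2481, 0.0434]
tool_rot: [-1.215, 1.206, 1.21]
contact_force: [0.2, 2.2, 6.4]
grip_width: 0.628
t: 9.95
tcp_pos: [0.4529, -0.2477, 0.1825]
tool_rot: [-1.215, 1.206, 1.211]
contact_force: [-1.0, 0.4, -2.6]
grip_width: 0.627
[ 0.452 -0.247  0.181] [-0.001  0.001 -1.   ]
hist (array([451,   0,   0,   0, 147, 448,   0,   0,   0,   4]), array([-0.002,  0.029,  0.059,  0.089,  0.119,  0.149,  0.179,  0.21 ,
        0.24 ,  0.27 ,  0.3  ]))
[260.525 275.29 ] 15319 [96.4   87.446 73.616] [ 0.447 -0.249  0.189] ((0.44784992933273315, -0.24895790219306946), 0.04977906495332718)
shift [ 0.056 -8.958 21.263] tool x [-0.001  0.001 -1.   ] jaw 90.29107645560266 j6 -2.180281360130929 t 10.0
turn [ 0.005 -0.    -0.   ]
```

View pics/w4.png

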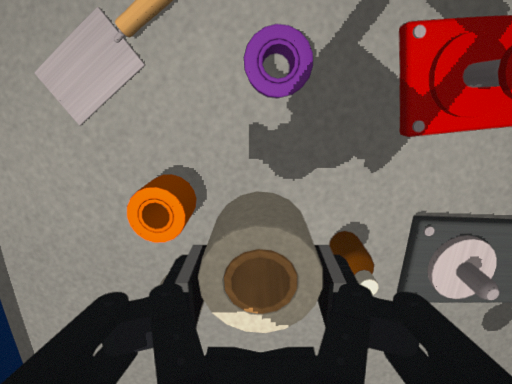

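```bash
python3 - <<'E'
from h import *
s=read_state();print(s["tcp_pos"],s["t"]);ci,p,d=shot("wrist");P=cloud(ci,d)
U=np.arange(512)[None]*np.ones((384,1));V=np.arange(384)[:,None]*np.ones((1,512))
for a,b in((.183,.194),(.185,.192)):
    m=(P[...,2]>a)&(P[...,2]<b)&(U>212)&(U<310)
    q=P[m];print(len(q),q.mean(0),q.min(0),q.max(0),cv2.minEnclosingCircle(q[:,:2].astype(np.float32)))
# bore: brown colour inside rim
hsv=cv2.cvtColor(p,cv2.COLOR_RGB2HSV)
m=((hsv[...,1]>110)&(hsv[...,0]<25)&(U>212)&(U<310)&(V>235)&(V<330)).astype(np.uint8)
cs,_=cv2.findContours(m,cv2.RETR_EXTERNAL,cv2.CHAIN_APPROX_NONE);c=max(cs,key=cv2.contourArea)
w=onplane(ci,c.reshape(-1,2),.1885);print(cv2.boundingRect(c),cv2.minEnclosingCircle(w[:,:2].astype(np.float32)),w.min(0),w.max(0))
E
```

```text
[ 0.452 -0.247  0.181] 10.0
7538 [ 0.446 -0.248  0.187] [ 0.422 -0.269  0.183] [ 0.476 -0.227  0.189] ((0.4491311311721802, -0.24834637343883514), 0.027280982583761215)
7172 [ 0.447 -0.248  0.187] [ 0.422 -0.269  0.185] [ 0.476 -0.227  0.189] ((0.4491095244884491, -0.2486538589000702), 0.027231663465499878)
(224, 249, 73, 65) ((0.44790804386138916, -0.24840305745601654), 0.01576140522956848) [ 0.432 -0.264  0.189] [ 0.463 -0.233  0.189]
```

```bash
python3 -m jog '[[[0,-9.2,21.4],[0,0,0]],[[0,-9.2,21.4],[0,0,0]],[[0,-9.2,21.4],[0,0,0]],[[0,-9.2,21.4],[0,0,0]],[[0,-9.2,21.4],[0,0,0]],[[2,-9.2,21.4],[0,0,0]],[[4,-9.2,21.4],[0,0,0]],[[4,-9.2,21.4],[0,0,0]],[[4,-9.2,21.4],[0,0,0]]]' 
python3 - <<'E'
from h import *
go([.544,-.033,.14],90)
ci,p,d=shot("wrist");save(p,"w5.png")
cs,ps,ds=shot("side");x=cv2.resize(ps[130:260,200:340],None,fx=5,fy=4.5,interpolation=cv2.INTER_CUBIC);save(x[:590],"s5.png")
ct,pt,dt=shot("top");P=cloud(ct,dt)
m=((P[...,2]>.135)&(P[...,2]<.152)&(abs(P[...,0]-.54)<.035)&(abs(P[...,1]+.035)<.05))
P=cloud(cs,ds);q=P[(P[...,2]>.098)&(P[...,2]<.14)&(abs(P[...,0]-.54)<.05)&(abs(P[...,1]+.05)<.05)];print(len(q),q.mean(0))
for z in np.arange(.092,.15,.006):
    k=P[(abs(P[...,2]-z)<.003)&(abs(P[...,0]-.54)<.05)&(abs(P[...,1]+.05)<.05)]
    if len(k):print(z,len(k),k.min(0),k.max(0))
E
```

```text
t: 10.95
tcp_pos: [0.5422, -0.0328, 0.1393]
tool_rot: [-1.21, 1.209, 1.216]
contact_force: [-0.4, -0.5, -2.8]
grip_width: 0.628
shift [-0.071 -0.179 -0.024] tool x [-0.004  0.001 -1.   ] jaw 90.28980461548416 j6 -1.7350440223777022 t 10.95
turn [ 0.005 -0.    -0.   ]
260 [ 0.528 -0.052  0.12 ]
0.098 25 [ 0.512 -0.059  0.095] [ 0.559 -0.03   0.101]
0.10400000000000001 36 [ 0.511 -0.061  0.101] [ 0.559 -0.031  0.107]
0.11000000000000001 34 [ 0.512 -0.062  0.107] [ 0.554 -0.032  0.113]
0.11600000000000002 27 [ 0.512 -0.066  0.113] [ 0.545 -0.03   0.119]
0.12200000000000003 31 [ 0.511 -0.067  0.119] [ 0.553 -0.031  0.125]
0.12800000000000003 38 [ 0.511 -0.073  0.125] [ 0.548 -0.02   0.131]
0.13400000000000004 49 [ 0.512 -0.074  0.131] [ 0.55  -0.019  0.137]
0.14000000000000004 57 [ 0.512 -0.075  0.137] [ 0.551 -0.009  0.143]
0.14600000000000005 121 [ 0.513 -0.075  0.143] [ 0.559 -0.004  0.149]
```

View pics/w5.png

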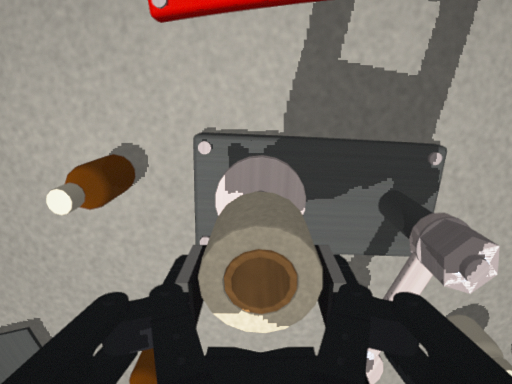

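View pics/s5.png

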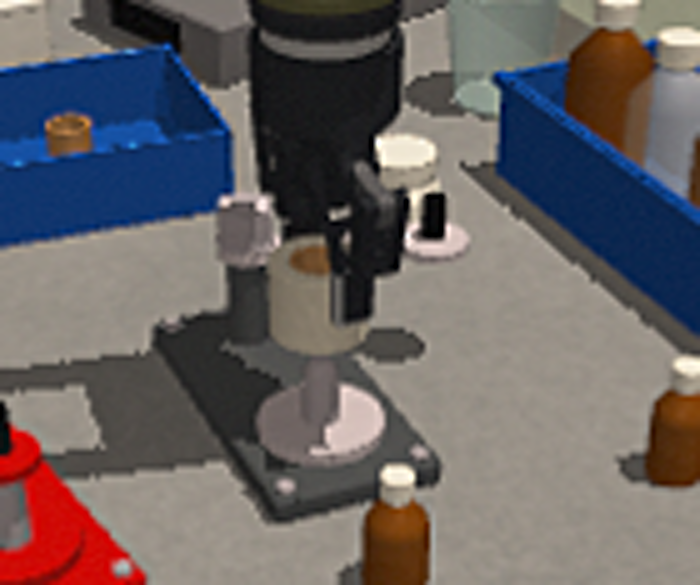

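The roll hangs straight above the spindle: in the side crop its bottom is at (318,345) and the spindle at (320,390). I'll correct 1.5 mm in x and lower it partway.

```bash
python3 -m jog '[[[0,-0.15,0],[0,0,0]],[[1.2,-0.15,0],[0,0,0]],[[2,-0.15,0],[0,0,0]],[[2.5,-0.15,0],[0,0,0]],[[3,-0.15,0],[0,0,0]],[[3.5,-0.15,0],[0,0,0]],[[4,-0.15,0],[0,0,0]],[[4,-0.15,0],[0,0,0]]]' 
python3 - <<'E'
from h import *
go([.544,-.033,.0734],90);print(read_state()["contact_force"],read_state()["moment"])
E
```

```text
t: 11.9
tcp_pos: [0.5445, -0.0328, 0.1004]
tool_rot: [-1.212, 1.208, 1.214]
contact_force: [-0.8, 0.2, -2.7]
grip_width: 0.626
shift [ 2.698  0.042 -0.021] tool x [-0.002  0.    -1.   ] jaw 90.30108098396437 j6 -1.7346143020673428 t 11.9
turn [ 0.005 -0.    -0.   ]
[-0.762  0.239 -2.729] [ 0.001 -0.031  0.029]
```

```bash
python3 -m jog '[[[0.8,0,0],[0,0,0]],[[1.5,0,0],[0,0,0]],[[2,0,0],[0,0,0]],[[2.3,0,0],[0,0,0]],[[2.5,0,0],[0,0,0]],[[2.65,0,0],[0,0,0]],[[2.75,0,0],[0,0,0]],[[2.75,0,0],[0,0,0]],[[2.75,0,0],[0,0,0]]]'
```

```text
t: 12.8
tcp_pos: [0.5452, -0.0329, 0.074]
tool_rot: [-1.213, 1.207, 1.213]
contact_force: [-0.4, -0.2, -1.2]
grip_width: 0.628
```

```bash
python3 -m jog '[[[0.1,0,0],[0,0,0]],[[0.1,0,0],[0,0,0]]]'
python3 -m jog '[[[0,0,0],[0,0,0]],[[0,0,0],[0,0,0]],[[0,0,0],[0,0,0]],[[0,0,0],[0,0,0]],[[0,0,0],[0,0,0]],[[-2,0,0],[0,0,0]],[[-5,0,0],[0,0,0]],[[-10,0,0],[0,0,0]],[[-13,0,0],[0,0,0]],[[-13,0,0],[0,0,0]],[[-13,0,0],[0,0,0]]]' -1
python3 - <<'E'
from h import *
ci,p,d=shot("wrist");save(p,"w6.png");P=cloud(ci,d)
for z0,z1 in((.070,.09),(.113,.132)):
    m=((P[...,2]>z0)&(P[...,2]<z1)).astype(np.uint8)
    n,l,st,c=cv2.connectedComponentsWithStats(m)
    for i in range(1,n):
        if st[i,4]>80:
            q=P[l==i];print(c[i],st[i,4],q.mean(0),np.median(q[:,2]),cv2.minEnclosingCircle(q[:,:2].astype(np.float32)),cv2.minAreaRect(q[:,:2].astype(np.float32)))
go([.645,.033,.20],90)
E
```

```text
t: 13.0
tcp_pos: [0.5453, -0.0329, 0.0735]
tool_rot: [-1.213, 1.206, 1.213]
contact_force: [-1.4, -0.8, 1.3]
grip_width: 0.634
t: 14.1
tcp_pos: [0.5454, -0.0329, 0.2036]
tool_rot: [-1.214, 1.206, 1.212]
contact_force: [0.2, 0.3, -1.1]
grip_width: 0.996
[110.595 170.832] 481 [ 0.523 -0.156  0.083] 0.08463544013331753 ((0.5247297286987305, -0.15801548957824707), 0.009170986711978912) ((0.5233094096183777, -0.15834520757198334), (0.017076386138796806, 0.016756145283579826), 78.72238159179688)
[260.593 191.447] 2906 [ 0.541 -0.034  0.079] 0.07991117968056534 ((0.5423268675804138, -0.03394555673003197), 0.027069177478551865) ((0.5423078536987305, -0.034222304821014404), (0.05342886596918106, 0.05271274596452713), 1.8708832263946533)
[380.735 188.868] 136 [0.538 0.066 0.08 ] 0.07567678465061987 ((0.5389360189437866, 0.06941527873277664), 0.01396484300494194) ((0.5374255776405334, 0.06703613698482513), (0.011490358971059322, 0.02754855901002884), 57.45310974121094)
[328.762 285.832] 101 [0.626 0.027 0.088] 0.08858409254661295 ((0.6242634057998657, 0.027794096618890762), 0.026448974385857582) ((0.6251623630523682, 0.02886335924267769), (0.007926901802420616, 0.05257909744977951), 51.2142333984375)
[411.998 213.299] 1701 [0.543 0.073 0.123] 0.12315933839229029 ((0.544943630695343, 0.07596658915281296), 0.017729470506310463) ((0.5450055003166199, 0.07590579986572266), (0.035323403775691986, 0.03027203306555748), 71.47930145263672)
[341.903 329.203] 349 [0.644 0.033 0.123] 0.12497367472116666 ((0.6460796594619751, 0.03377121314406395), 0.007715604268014431) ((0.6460437774658203, 0.03360660374164581), (0.01460657361894846, 0.013510748744010925), 38.536685943603516)
shift [  0.177 -10.088   6.527] tool x [-0.001  0.    -1.   ] jaw 90.29821402282346 j6 -1.734596683406039 t 14.15
turn [ 0.005 -0.    -0.   ]
```

View pics/w6.png

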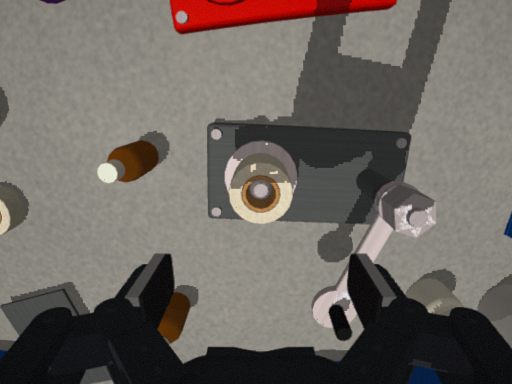

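The roll is seated with its top at 79.9 mm and its centre within about 1.5 mm of the axis. Next, the keeper knob at (341,325).

```bash
python3 -m jog '[[[0,-10,6.6],[0.4,0,0]],[[0,-10,6.6],[0.4,0,0]],[[0,-10,6.6],[0.4,0,0]],[[0,-10,6.6],[0.4,0,0]],[[0,-10,6.6],[0.4,0,0]],[[0,-10,6.6],[0.4,0,0]]]' -0.3
python3 - <<'E'
from h import *
go([.645,.0335,.126],67)
E
```

```text
t: 14.75
tcp_pos: [0.6433, 0.0331, 0.2013]
tool_rot: [-0.913, 1.373, 0.916]
contact_force: [0.1, 0.1, 0.1]
grip_width: 0.648
shift [ 7.533 -0.156  0.114] tool x [-0.003 -0.    -1.   ] jaw 67.41043638924307 j6 -1.208333873345291 t 14.75
turn [ 0.007 -0.     0.   ]
```

```bash
python3 -m jog '[[[4,-0.1,0.1],[0,0,0]],[[6.5,-0.1,0.1],[0,0,0]],[[7.5,-0.1,0.1],[0,0,0]],[[7.5,-0.1,0.1],[0,0,0]],[[7.5,-0.1,0.1],[0,0,0]]]'
python3 -m jog '[[[0,0,0],[0,0,0]],[[0,0,0],[0,0,0]],[[0,0,0],[0,0,0]],[[0,0,0],[0,0,0]],[[0,0,0],[0,0,0]],[[0,0,0],[0,0,0]],[[0,0,0],[0,0,0]]]' 1 20
python3 - <<'E'
from h import *
s=read_state();M=R.from_rotvec(s["tool_rot"]).as_matrix();post=np.array([.5445,.0757]);t=s["tcp_pos"]
r=t[:2]-post;print(np.hypot(*r),np.degrees(np.arctan2(r[1],r[0])))
for a in range(7,84,7):
    c,sn=np.cos(-np.radians(a)),np.sin(-np.radians(a))
    q=post+np.array([[c,-sn],[sn,c]])@r*.110/np.hypot(*r)
    print(a,M.T@np.r_[q-t[:2],0]*100,np.radians(a))
E
```

```text
t: 15.25
tcp_pos: [0.6464, 0.0338, 0.1292]
tool_rot: [-0.914, 1.369, 0.912]
contact_force: [-0.3, 0.7, -0.1]
grip_width: 0.654
t: 15.95
tcp_pos: [0.6467, 0.0341, 0.1291]
tool_rot: [-0.914, 1.369, 0.913]
contact_force: [-0.5, 0.2, 6.8]
grip_width: 0.153
0.11031454909431239 -22.126516237575206
7 [-0.001  0.102 -1.341] 0.12217304763960307
14 [-0.002  0.335 -2.664] 0.24434609527920614
21 [-0.004  0.728 -3.948] 0.3665191429188092
28 [-0.005  1.275 -5.175] 0.4886921905584123
35 [-0.007  1.967 -6.326] 0.6108652381980153
42 [-0.009  2.794 -7.385] 0.7330382858376184
49 [-0.012  3.744 -8.334] 0.8552113334772214
56 [-0.014  4.802 -9.161] 0.9773843811168246
63 [-0.016  5.954 -9.852] 1.0995574287564276
70 [ -0.019   7.181 -10.398] 1.2217304763960306
77 [ -0.021   8.465 -10.791] 1.3439035240356338
```

```bash
python3 -m jog '[[[0,0.1,-1.34],[0.12,0,0]],[[0,0.34,-2.66],[0.24,0,0]],[[0,0.73,-3.95],[0.37,0,0]],[[0,1.28,-5.18],[0.49,0,0]],[[0,1.97,-6.33],[0.61,0,0]],[[0,2.79,-7.39],[0.73,0,0]],[[0,3.74,-8.33],[0.86,0,0]],[[0,4.8,-9.16],[0.98,0,0]],[[0,5.95,-9.85],[1.1,0,0]],[[0,7.0,-10.32],[1.2,0,0]],[[0,7.18,-10.4],[1.22,0,0]],[[0,7.18,-10.4],[1.22,0,0]]]'
python3 - <<'E'
from h import *
s=read_state();r=s["tcp_pos"][:2]-np.array([.5445,.0757]);print(np.hypot(*r),np.degrees(np.arctan2(r[1],r[0])),s["contact_force"])
go([.5405,-.034,.129],-2)
E
```

```text
t: 17.15
tcp_pos: [0.54, -0.0346, 0.1292]
tool_rot: [0.034, 1.569, -0.035]
contact_force: [-1.1, -1.2, 6.3]
grip_width: 0.153
0.11042462661726296 -92.32360371298337 [-1.112 -1.229  6.331]
shift [0.016 0.065 0.045] tool x [ 0.002 -0.001 -1.   ] jaw -2.5248495191578963 j6 -0.11850136044404289 t 17.15
turn [-0.009 -0.     0.   ]
```

```bash
python3 -m jog '[[[0,0,-0.2],[0,0,0]],[[0,0,-0.4],[0,0,0]],[[0,0,-0.4],[0,0,0]],[[0,0,-0.4],[0,0,0]]]'
```

```text
t: 17.55
tcp_pos: [0.5389, -0.0346, 0.1293]
tool_rot: [0.034, 1.561, -0.036]
contact_force: [9.0, -1.4, -1.4]
grip_width: 0.151
```

```bash
python3 -m jog '[[[0,0,0.3],[0,0,0]],[[0,0,0.3],[0,0,0]],[[0,0,0.3],[0,0,0]],[[0,0,0.3],[0,0,0]],[[-4,0,0.3],[0,0,0]],[[-8,0,0.3],[0,0,0]],[[-8,0,0.3],[0,0,0]],[[-8,0,0.3],[0,0,0]]]' -0.3
python3 - <<'E'
from h import *
ci,p,d=shot("wrist");save(p,"w7.png");P=cloud(ci,d)
for z0,z1 in((.1195,.126),):
    m=((P[...,2]>z0)&(P[...,2]<z1)).astype(np.uint8)
    n,l,st,c=cv2.connectedComponentsWithStats(m)
    for i in range(1,n):
        if st[i,4]>80:
            q=P[l==i];print(c[i],st[i,4],q.mean(0),np.median(q[:,2]),cv2.minEnclosingCircle(q[:,:2].astype(np.float32)))
            xy=q[:,:2]-q[:,:2].mean(0)
            if st[i,4]>500:
                for a in range(0,60,4):
                    w=[np.ptp(xy@[np.cos(np.radians(a+k)),np.sin(np.radians(a+k))])*1000 for k in(0,60,120)];print(a,np.array(w))
m=(abs(P[...,2]-.094)<.003);q=P[m];r=q[:,:2]-[.5445,.0757];k=(np.hypot(*r.T)>.03)&(np.hypot(*r.T)<.1);a=np.degrees(np.arctan2(r[k,1],r[k,0]));print("keeper dir",np.median(a),k.sum())
go([.5445,.0757,.20],0)
E
```

```text
t: 18.35
tcp_pos: [0.5392, -0.0342, 0.2091]
tool_rot: [0.034, 1.568, -0.035]
contact_force: [0.0, -0.2, -0.6]
grip_width: 0.654
[258.566  45.969] 1748 [0.545 0.076 0.123] 0.1232048252940762 ((0.5446687936782837, 0.07586196810007095), 0.017533186823129654)
0 [33.13  33.43  34.334]
4 [33.503 33.831 34.674]
8 [33.801 34.104 34.845]
12 [33.935 34.218 34.846]
16 [33.903 34.165 34.677]
20 [33.706 33.946 34.339]
24 [33.345 33.561 33.834]
28 [32.821 33.013 33.165]
32 [32.138 32.304 32.367]
36 [31.298 31.437 31.463]
40 [30.466 30.812 30.405]
44 [30.771 31.343 30.415]
48 [31.57  32.322 31.217]
52 [32.299 33.155 31.951]
56 [32.87  33.827 32.608]
[259.556 209.068] 117 [ 0.541 -0.03   0.124] 0.12487666178983636 ((0.5411316752433777, -0.03375092148780823), 0.0070317829959094524)
[ 24.893 257.84 ] 169 [ 0.354 -0.064  0.124] 0.12400646950965352 ((0.3543606996536255, -0.06939056515693665), 0.003784498432651162)
keeper dir -91.54224814351 2299
shift [ 0.738 10.994  0.139] tool x [-0.001  0.    -1.   ] jaw -2.519962776093805 j6 -0.1188034430107918 t 18.4
turn [-0.044  0.    -0.   ]
```

View pics/w7.png

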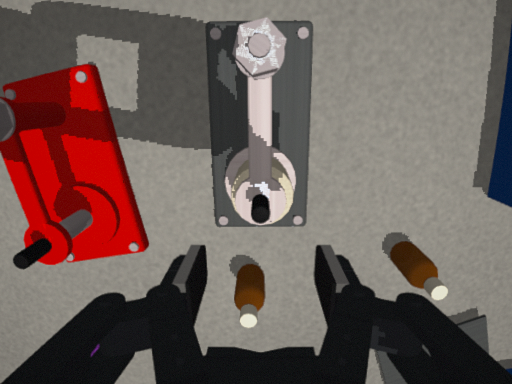

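The keeper lies over the roll with the knob at (261,209). The nut is at (259,46), with flat normals at 42° mod 60. I'll go over the nut with the jaw at 42°.

```bash
python3 -m jog '[[[0.8,11,0.1],[-0.78,0,0]],[[0.8,11,0.1],[-0.78,0,0]],[[0.8,11,0.1],[-0.78,0,0]],[[0.8,11,0.1],[-0.78,0,0]],[[0.8,11,0.1],[-0.78,0,0]],[[0.8,11,0.1],[-0.78,0,0]],[[0.8,11,0.1],[-0.78,0,0]]]'
python3 - <<'E'
from h import *
go([.5446,.0758,.124],42)
E
```

```text
t: 19.1
tcp_pos: [0.5433, 0.0757, 0.1974]
tool_rot: [-0.575, 1.497, 0.577]
contact_force: [-0.1, 0.4, -0.3]
grip_width: 0.649
shift [ 7.342 -0.105  0.126] tool x [-0.004 -0.    -1.   ] jaw 42.17072238288598 j6 -0.69539680845878 t 19.1
turn [ 0.003 -0.     0.   ]
```

```bash
python3 -m jog '[[[4,-0.05,0.1],[0,0,0]],[[6.5,-0.05,0.1],[0,0,0]],[[7.5,-0.05,0.1],[0,0,0]],[[7.5,-0.05,0.1],[0,0,0]],[[7.5,-0.05,0.1],[0,0,0]]]'
python3 -m jog '[[[0,0,0],[0,0,0]],[[0,0,0],[0,0,0]],[[0,0,0],[0,0,0]],[[0,0,0],[0,0,0]],[[0,0,0],[0,0,0]],[[0,0,0],[0,0,0]]]' 1 60
python3 - <<'E'
from h import *
go([.5446,.0758,.124],42);print(read_state()["contact_force"],read_state()["moment"])
E
```

```text
t: 19.6
tcp_pos: [0.5461, 0.0759, 0.1255]
tool_rot: [-0.575, 1.492, 0.575]
contact_force: [0.5, 0.5, 0.7]
grip_width: 0.652
t: 20.2
tcp_pos: [0.5456, 0.075, 0.127]
tool_rot: [-0.578, 1.494, 0.574]
contact_force: [-6.5, -4.3, 6.5]
grip_width: 0.338
shift [ 0.302  0.131 -0.018] tool x [-0.    -0.002 -1.   ] jaw 42.18574043908951 j6 -0.6950319447615683 t 20.2
turn [0.003 0.    0.   ]
[-6.539 -4.332  6.506] [-0.675  0.998  0.059]
```

```bash
python3 -m jog '[[[0,0,0],[0.12,0,0]],[[0,0,0],[0.24,0,0]],[[0,0,0],[0.36,0,0]],[[0,0,0],[0.48,0,0]],[[0,0,0],[0.6,0,0]],[[0,0,0],[0.72,0,0]],[[0,0,0],[0.84,0,0]],[[0,0,0],[0.96,0,0]],[[0,0,0],[1.08,0,0]],[[0,0,0],[1.2,0,0]],[[0,0,0],[1.2,0,0]]]' 1 80
python3 - <<'E'
from h import *
go([.5446,.0758,.124],42);s=read_state();print(s["contact_force"],s["moment"],s["joints"])
E
```

```text
t: 21.3
tcp_pos: [0.5426, 0.0745, 0.1271]
tool_rot: [0.361, 1.548, -0.37]
contact_force: [-20.1, -8.1, 17.4]
grip_width: 0.331
shift [0.303 0.203 0.123] tool x [-0.009 -0.004 -1.   ] jaw -26.65913743919535 j6 0.506928304631324 t 21.3
turn [-1.198 -0.009 -0.008]
[-20.086  -8.124  17.354] [-1.138  2.792  0.013] [ 0.04   0.022  1.986 -0.004  1.143  0.507]
```

```bash
python3 -m jog '[[[-0.1,-0.18,-0.13],[0.0,0,0]],[[-0.1,-0.18,-0.13],[0.12,0,0]],[[-0.1,-0.18,-0.13],[0.24,0,0]],[[-0.1,-0.18,-0.13],[0.36,0,0]],[[-0.1,-0.18,-0.13],[0.48,0,0]],[[-0.1,-0.18,-0.13],[0.6,0,0]],[[-0.1,-0.18,-0.13],[0.7,0,0]],[[-0.1,-0.18,-0.13],[0.7,0,0]]]'
python3 - <<'E'
from h import *
go([.5446,.0758,.124],42);s=read_state();print(s["contact_force"],s["moment"],s["joints"])
E
```

```text
t: 22.1
tcp_pos: [0.541, 0.0758, 0.1271]
tool_rot: [0.904, 1.381, -0.909]
contact_force: [-14.4, 1.9, 9.6]
grip_width: 0.33
shift [0.306 0.329 0.14 ] tool x [-0.007  0.001 -1.   ] jaw -66.78219639259355 j6 1.2049834857732944 t 22.1
turn [1.243 0.008 0.005]
[-14.396   1.92    9.607] [ 0.289  2.101 -0.015] [0.04  0.018 1.99  0.002 1.141 1.205]
```

```bash
python3 -m jog '[[[-0.1,-0.14,-0.06],[0.1,0,0]],[[-0.1,-0.14,-0.06],[0.2,0,0]],[[-0.1,-0.14,-0.06],[0.2,0,0]]]'
python3 - <<'E'
from h import *
go([.5446,.0758,.124],42);s=read_state();print(s["contact_force"],s["moment"],s["joint_efforts"][5])
E
python3 -m jog '[[[0,0,0],[0.1,0,0]],[[0,0,0],[0.2,0,0]],[[0,0,0],[0.2,0,0]]]'
python3 - <<'E'
from h import *
go([.5446,.0758,.124],42);s=read_state();print(s["contact_force"],s["moment"],s["joint_efforts"][5])
E
```

```text
t: 22.4
tcp_pos: [0.5407, 0.0763, 0.1272]
tool_rot: [1.057, 1.304, -1.058]
contact_force: [-5.2, 6.0, 1.3]
grip_width: 0.331
shift [0.317 0.373 0.133] tool x [-0.003  0.003 -1.   ] jaw -78.25398559363022 j6 1.4050765454601446 t 22.4
turn [1.043 0.003 0.003]
[-5.196  6.001  1.329] [ 0.738  0.921 -0.079] 0.28655332513153553
t: 22.7
tcp_pos: [0.538, 0.0767, 0.1272]
tool_rot: [1.199, 1.224, -1.21]
contact_force: [-15.8, 5.5, 9.8]
grip_width: 0.333
shift [0.315 0.659 0.096] tool x [-0.012  0.002 -1.   ] jaw -89.51315652706961 j6 1.6025077659399198 t 22.7
turn [0.846 0.01  0.002]
[-15.819   5.496   9.771] [0.851 2.893 0.667] 1.0105105116963387
```

The moment is rising (stop likely), but the grip has drifted along the pads. I'll release, lift, check the nut's angle and regrip centred.

```bash
python3 -m jog '[[[0,0,0],[0,0,0]],[[0,0,0],[0,0,0]],[[0,0,0],[0,0,0]],[[0,0,0],[0,0,0]],[[-4,0,0],[0,0,0]],[[-8,0,0],[0,0,0]],[[-8,9,0],[0,0,0]],[[-8,9,0],[0,0,0]],[[-8,9,0],[0,0,0]],[[-8,9,0],[0,0,0]]]' -0.3
python3 - <<'E'
from h import *
s=read_state();print(s["tcp_pos"])
ci,p,d=shot("wrist");save(p,"w8.png");P=cloud(ci,d)
m=((P[...,2]>.1195)&(P[...,2]<.126)).astype(np.uint8)
n,l,st,c=cv2.connectedComponentsWithStats(m)
for i in range(1,n):
    if st[i,4]>80:
        q=P[l==i];print(c[i],st[i,4],q.mean(0),cv2.minEnclosingCircle(q[:,:2].astype(np.float32)))
        xy=q[:,:2]
        if st[i,4]>500:
            for a in range(0,60,4):
                w=[np.ptp(xy@[np.cos(np.radians(a+k)),np.sin(np.radians(a+k))])*1000 for k in(0,60,120)];print(a,np.array(w))
go([.5446,.0758,.20],-90)
E
```

```text
t: 23.7
tcp_pos: [0.6325, 0.0753, 0.2062]
tool_rot: [1.204, 1.213, -1.206]
contact_force: [-0.5, -0.1, 0.0]
grip_width: 0.643
[0.632 0.075 0.206]
[257.471 316.811] 894 [0.548 0.076 0.123] ((0.5454043745994568, 0.07556937634944916), 0.017888125032186508)
0 [34.954 33.645 34.128]
4 [35.326 34.001 34.451]
8 [35.527 34.192 34.606]
12 [35.554 34.215 34.592]
16 [35.408 34.072 34.41 ]
20 [35.089 33.763 34.091]
24 [34.6   33.29  33.731]
28 [33.942 32.654 33.208]
32 [33.118 31.97  32.522]
36 [32.133 31.282 31.794]
40 [31.207 30.535 31.61 ]
44 [31.342 31.271 32.325]
48 [32.059 32.194 33.188]
52 [32.642 32.998 33.89 ]
56 [33.194 33.641 34.427]
shift [ 0.634 -8.716 -0.099] tool x [-0.001 -0.    -1.   ] jaw -89.62592316125108 j6 1.598690358832194 t 23.75
turn [ 0.007  0.    -0.   ]
```

View pics/w8.png

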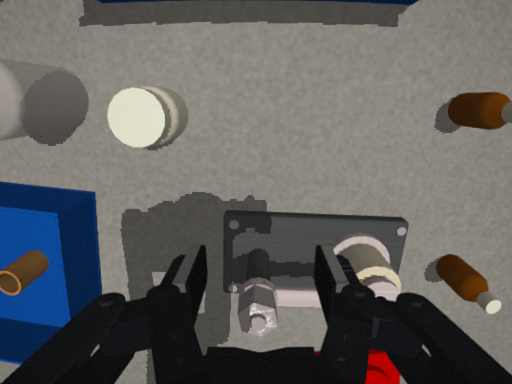

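```bash
python3 -m jog '[[[0.6,-8.7,-0.1],[-0.18,0,0]],[[0.6,-8.7,-0.1],[-0.18,0,0]],[[0.6,-8.7,-0.1],[-0.18,0,0]],[[0.6,-8.7,-0.1],[-0.18,0,0]]]'
python3 - <<'E'
from h import *
go([.5446,.0758,.124],-79)
E
```

```text
t: 24.15
tcp_pos: [0.544, 0.076, 0.201]
tool_rot: [1.071, 1.291, -1.07]
contact_force: [0.5, 0.1, 1.1]
grip_width: 0.649
shift [7.7   0.05  0.033] tool x [ 0.001 -0.    -1.   ] jaw -79.30386410773797 j6 1.4252729678012113 t 24.15
turn [-0.005  0.     0.   ]
```

```bash
python3 -m jog '[[[4,0,0],[0,0,0]],[[6.5,0,0],[0,0,0]],[[7.7,0,0],[0,0,0]],[[7.7,0,0],[0,0,0]],[[7.7,0,0],[0,0,0]]]'
python3 -m jog '[[[0,0,0],[0,0,0]],[[0,0,0],[0,0,0]],[[0,0,0],[0,0,0]],[[0,0,0],[0,0,0]],[[0,0,0],[0,0,0]],[[0,0,0],[0,0,0]]]' 1 60
cat > q.py <<'E'
from h import *
go([.5446,.0758,.124],-79);s=read_state();print(s["contact_force"],s["moment"],s["joint_efforts"][5])
E
python3 q.py; python3 -m jog '[[[0,0,0],[0.08,0,0]],[[0,0,0],[0.08,0,0]],[[0,0,0],[0.08,0,0]]]' 1 100; python3 q.py
```

```text
t: 24.65
tcp_pos: [0.5463, 0.076, 0.1251]
tool_rot: [1.072, 1.29, -1.069]
contact_force: [0.0, 0.5, 0.4]
grip_width: 0.653
t: 25.25
tcp_pos: [0.5462, 0.0774, 0.1262]
tool_rot: [1.074, 1.291, -1.067]
contact_force: [-2.8, 4.7, 4.4]
grip_width: 0.337
shift [ 0.218 -0.188  0.131] tool x [ 0.003  0.003 -1.   ] jaw -79.32606159566033 j6 1.4252197004123948 t 25.25
turn [-0.006  0.    -0.   ]
[-2.827  4.662  4.421] [ 0.76   0.205 -0.15 ] -0.09529260685667396
t: 25.55
tcp_pos: [0.547, 0.0774, 0.1264]
tool_rot: [1.128, 1.257, -1.12]
contact_force: [0.5, 5.7, 1.9]
grip_width: 0.33
shift [ 0.241 -0.254  0.133] tool x [ 0.006  0.001 -1.   ] jaw -83.4823876570834 j6 1.4994758192834567 t 25.55
turn [-0.078  0.    -0.   ]
[0.488 5.717 1.942] [ 0.912 -0.242  2.001] 2.054421454668045
```

```bash
python3 -m jog '[[[0,0,0],[0.06,0,0]],[[0,0,0],[0.06,0,0]],[[0,0,0],[0.06,0,0]]]' 1 120; python3 q.py
python3 -m jog '[[[0,0,0],[-0.1,0,0]],[[0,0,0],[-0.1,0,0]],[[0,0,0],[-0.1,0,0]],[[0,0,0],[-0.1,0,0]],[[-4,0,0],[-0.1,0,0]],[[-8,0,0],[-0.1,0,0]],[[-12,0,0],[-0.1,0,0]],[[-12,-5,0],[-0.1,0,0]],[[-12,-10,0],[-0.1,0,0]],[[-12,-15,0],[-0.1,0,0]],[[-12,-18,0],[-0.1,0,0]],[[-12,-18,0],[-0.1,0,0]]]' -0.3; python3 q.py
```

```text
t: 25.85
tcp_pos: [0.5481, 0.0773, 0.1266]
tool_rot: [1.177, 1.227, -1.164]
contact_force: [5.5, 5.3, -0.1]
grip_width: 0.319
shift [ 0.252 -0.362  0.131] tool x [ 0.009  0.002 -1.   ] jaw -87.06492704521557 j6 1.5614914591463886 t 25.85
turn [-0.141  0.001 -0.   ]
[ 5.474  5.344 -0.106] [ 0.757 -1.011  1.291] 1.3040082156658173
t: 27.05
tcp_pos: [0.3629, 0.0675, 0.2437]
tool_rot: [1.102, 1.273, -1.1]
contact_force: [0.5, 0.8, -0.4]
grip_width: 0.645
shift [12.005 18.074  1.819] tool x [ 0.002  0.    -1.   ] jaw -81.63601517599193 j6 1.462964610672948 t 27.05
turn [-0.046  0.     0.   ]
[ 0.513  0.759 -0.393] [ 0.014  0.004 -0.01 ] -0.006937096186447889
```

```bash
python3 - <<'E'
from h import *
ci,p,d=shot("wrist");P=cloud(ci,d);save(p,"w9.png")
def hexang(P):
    m=((P[...,2]>.1195)&(P[...,2]<.126)&(np.hypot(P[...,0]-.5446,P[...,1]-.0758)<.025)).astype(np.uint8)
    xy=P[m>0][:,:2];print(len(xy),xy.mean(0))
    A=np.arange(0,60,1);W=[sum(np.ptp(xy@[np.cos(np.radians(a+k)),np.sin(np.radians(a+k))]) for k in(0,60,120))*1000/3 for a in A]
    i=int(np.argmin(W));print("flat",A[i],W[i])
hexang(P)
ct,pt,dt=shot("top");Q=cloud(ct,dt);save(cv2.resize(pt[110:230,90:350],None,fx=3,fy=3),"t9.png");hexang(Q)
for nm,z0,z1,c in(("roll",.076,.084,(.541,-.034)),("knob",.118,.13,(.541,-.034)),("core",.03,.062,(.525,.352))):
    k=Q[(Q[...,2]>z0)&(Q[...,2]<z1)&(np.hypot(Q[...,0]-c[0],Q[...,1]-c[1])<.04)]
    print(nm,len(k),k.mean(0),cv2.minEnclosingCircle(k[:,:2].astype(np.float32)))
E
```

```text
0 [nan nan]<stdin>:5: RuntimeWarning: Mean of empty slice.
  ret = um.true_divide(
Traceback (most recent call last):
ValueError: zero-size array to reduction operation maximum which has no identity
```

```bash
python3 -m jog '[[[0,22,4],[0,0,0]],[[0,22,4],[0,0,0]],[[0,22,4],[0,0,0]],[[0,22,4],[0,0,0]],[[0,22,4],[0,0,0]],[[0,22,4],[0,0,0]],[[0,22,4],[0,0,0]]]'
cat > chk.py <<'E'
from h import *
ci,p,d=shot("wrist");P=cloud(ci,d)
def hexang(P):
    m=((P[...,2]>.1195)&(P[...,2]<.126)&(np.hypot(P[...,0]-.5446,P[...,1]-.0758)<.025)).astype(np.uint8)
    xy=P[m>0][:,:2];print(len(xy))
    if len(xy)<50:return
    A=np.arange(0,60,1);W=[sum(np.ptp(xy@[np.cos(np.radians(a+k)),np.sin(np.radians(a+k))]) for k in(0,60,120))*1000/3 for a in A]
    i=int(np.argmin(W));print("flat",A[i],W[i],xy.mean(0))
hexang(P)
ct,pt,dt=shot("top");Q=cloud(ct,dt)
save(cv2.resize(np.hstack([pt[110:230,90:350]]),None,fx=3,fy=3),"t9.png");save(p,"w9.png");hexang(Q)
for X in(P,Q):
  for nm,z0,z1,c in(("roll",.076,.084,(.541,-.034)),("knob",.118,.13,(.541,-.034)),("core",.03,.065,(.525,.352))):
    k=X[(X[...,2]>z0)&(X[...,2]<z1)&(np.hypot(X[...,0]-c[0],X[...,1]-c[1])<.04)]
    if len(k)>5:print(nm,len(k),k.mean(0),cv2.minEnclosingCircle(k[:,:2].astype(np.float32)))
print(read_state()["tcp_pos"],read_state()["t"])
E
python3 chk.py
```

```text
t: 27.8
tcp_pos: [0.5895, 0.06, 0.2427]
tool_rot: [1.1, 1.276, -1.102]
contact_force: [-0.6, 0.5, -0.8]
grip_width: 0.651
802
flat 40 30.770172633697126 [0.547 0.076]
0
roll 565 [ 0.559 -0.031  0.08 ] ((0.546167254447937, -0.03452679514884949), 0.02638007327914238)
knob 153 [ 0.544 -0.034  0.125] ((0.5411093831062317, -0.033815160393714905), 0.007415142375975847)
core 572 [0.529 0.342 0.043] ((0.5270217061042786, 0.34961727261543274), 0.016105568036437035)
roll 80 [ 0.541 -0.039  0.08 ] ((0.5420146584510803, -0.034759439527988434), 0.02701685205101967)
knob 21 [ 0.54  -0.034  0.126] ((0.5376971960067749, -0.035826023668050766), 0.0064979130402207375)
core 75 [0.527 0.35  0.046] ((0.5245507955551147, 0.35064876079559326), 0.01716465875506401)
[0.588 0.06  0.243] 27.9
```

View pics/w9.png

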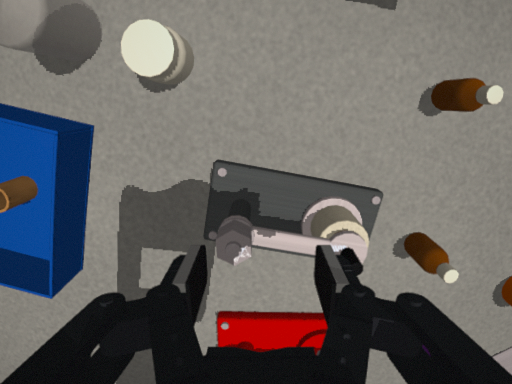

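```bash
python3 -c "
from rig import close_job;print(close_job())"
```

```text
the job is handed in; nothing more can be done
None
```

I completed all five steps in order and handed the job in at about 28 s; the hand-in gives no verdict.

- **Core:** it stands let go near the centre of the crate, with its top at about 46–50 mm.
- **Tall roll:** I held it down onto the platen before letting go. Its top measured 79.9 mm, against 80 mm for a seated roll. Its centre is about 1–1.5 mm from the spindle axis. The very last wrist view put it about 5 mm off, but the keeper covers part of the roll there. The overhead camera, at the same moment, agreed with the smaller figure.
- **Keeper:** pushing it the last few millimetres met 9 N, so I took that as its stop. The last views show the knob over the spindle.
- **Nut:** on the first grip the jaws slid about 10° around the nut near the end, so I regripped it centred. It then resisted a peak of 2.0 N m, and its flats moved no more than about 1–2°, which is within measuring error. It turned about 2.1 rad from its start; measured from the dispenser's axes that is about 2.4 rad, its stop. That last figure assumes the nut's zero lines up with those axes.

The gripper touched nothing at the end. The jar and both vials were upright where they had been. I did not look again at the short roll, the wash bottle or the spatula, but no move went near them.

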